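# Discharge the electrostatics set by touch

## Task

The electrostatics demonstration is over, so discharge it by touch: with the fingertips lightly touch first the large metal ball, then the small metal ball, and last the round plate on top of the electroscope, and then come clear. Only touch them: do not press hard, and do not lift, shift or tip the stands or the electroscope. Leave the beaker, the clamp and the brass weight where they are.

Things in the scene. Friction and masses are not known exactly. Their poses are not given: they have to be found in the camera images.
- big_ball: polished steel ball, diameter 70 mm, the larger of the two, on top of its stand. Origin on the stand's axis at the underside of the stand's foot, i.e. 200 mm below the ball's top. It rides on a short sprung steel stem: it only gives way straight down, by at most 15 mm, from 1 N (starts to sink) to 5.5 N (fully down), and springs back up when left.
- big_ball_top (a point): topmost point of the large ball, about 200 mm above the bench; z up.
- small_ball: polished steel ball, diameter 40 mm, on top of its stand. Origin on the stand's axis at the underside of the foot, 170 mm below the ball's top. It rides on a short sprung steel stem: it only gives way straight down, by at most 15 mm, from 1 N (starts to sink) to 5.5 N (fully down), and springs back up when left.
- small_ball_top (a point): topmost point of the small ball, about 170 mm above the bench; z up.
- plate: flat round aluminium plate, diameter 70 mm, 6 mm thick, level, on top of the electroscope. Origin on the plate's axis at the underside of the electroscope's foot, 176 mm below the plate's top. It rides on a short sprung steel stem: it only gives way straight down, by at most 15 mm, from 1 N (starts to sink) to 5.5 N (fully down), and springs back up when left.
- plate_top (a point): centre of the plate's upper face, about 176 mm above the bench; z up.
- big_ball_stand: loose stand of the large ball (0.7 to 1.1 kg): round dark iron foot, diameter 110 mm, 18 mm high, white insulating column of diameter 16 mm, black collar up to 108 mm. Origin at the centre of the foot's underside.
- small_ball_stand: loose stand of the small ball, the same as the large ball's. Origin at the centre of the foot's underside.
- electroscope: loose electroscope (0.75 to 1.2 kg): round dark iron foot as the stands', on it an upright aluminium drum, diameter 100 mm, 50 mm thick (along its x), its axis 85 mm up, with white dials and black needles; on top a black collar up to 149 mm, then the plate. Origin at the centre of the foot's underside.
- beaker: bystander: open glass beaker, about 70 mm wide, 85 mm high, loose. Origin at the centre of its underside.
- clamp: bystander: small aluminium rod clamp, 60 x 32 x 32 mm with a steel wing screw up to 64 mm, loose. Origin at the centre of its underside.
- weight: bystander: brass weight, diameter 48 mm, with a knobbed stem, 75 mm high in all, loose. Origin at the centre of its underside.
Mind the look-alikes: they are no part of the job. What is shaped like the small_ball_stand but green is not meant.

How it is judged:
On the way, in this order (a step that is already met when the one before it is completed fails the run):
1. the fingers touch the large ball (contact force between the fingers and big_ball above 0.3 N), for 0.05 s.
2. then the fingers touch the small ball (contact force between the fingers and small_ball above 0.3 N), for 0.05 s.
3. then the fingers touch the electroscope's plate (contact force between the fingers and plate above 0.3 N), for 0.05 s.
At the end, for the whole second after the job is handed in: All three have been touched in order; both balls and the plate have sprung back up (to within 3 mm); the stands, the electroscope, the beaker, the clamp and the weight stand at rest and upright (within 0.1 rad), each within 20 mm of where it began (distance of each of big_ball_stand, small_ball_stand, electroscope, beaker, clamp, weight from where it was at the start of the episode below 0.02 m and angle between each of big_ball_stand, small_ball_stand, electroscope, beaker, clamp, weight's own z axis and vertical below 0.1 rad and z of big_ball in the frame of big_ball_stand above -0.003 m and z of small_ball in the frame of small_ball_stand above -0.003 m and z of plate in the frame of electroscope above -0.003 m and linear speed of each of big_ball_stand, small_ball_stand, electroscope, beaker, clamp, weight below 0.02 m/s).
It fails at once if a ball or the plate is pressed hard (over 12 N) (contact force between anything else and big_ball above 12 N or contact force between anything else and small_ball above 12 N or contact force between anything else and plate above 12 N).
It fails at once if a stand or the electroscope is lifted (over 10 mm) (height (world z) of any of big_ball_stand, small_ball_stand, electroscope above 0.01 m).
It fails at once if a stand or the electroscope is shifted over 20 mm or tipped over 0.2 rad (distance of any of big_ball_stand, small_ball_stand, electroscope from where it was at the start of the episode above 0.02 m or angle between any of big_ball_stand, small_ball_stand, electroscope's own z axis and vertical above 0.2 rad).
It fails at once if the beaker, the clamp or the weight is shifted over 20 mm or tipped over 0.2 rad (distance of any of beaker, clamp, weight from where it was at the start of the episode above 0.02 m or angle between any of beaker, clamp, weight's own z axis and vertical above 0.2 rad).
It also fails if it takes over 48 s, if anything falls off the work surface, if the arm or the gripper's body presses on something with over 40 N, if the wrist force passes 120 N, or if a joint passes its speed limit or range.

## Robot

A 7-joint arm with a two-finger parallel gripper is mounted at the origin on the work surface. World frame = base frame: x ahead of the robot, y to its left, z up, the work surface at z = 0. Lengths are in m, angles in rad, forces in N, time in s.
With the tool pointing down it reaches from about 0.4 to 0.875 m from the base axis. Payload 19.3 kg.
Tool frame: the origin (TCP) lies on the centre line of the jaws, within the pads' length; the fingertips stand 8 mm ahead of it and the grasp point (between the pads) lies 11 mm behind it; z points along the fingers, y is the line along which they close (so a half turn about z gives the same grasp; the last joint's range is limited). The gripper opens to 85 mm and grips with 20 to 120 N. Pads are 22 mm wide; open, the fingers measure 114 mm over their backs; the gripper's body (76 mm by 85 mm) begins 54 mm behind the grasp point. The pads swing forward as they close: fully open they stand 13 mm farther back than shut.
Start: joints at [1.138, 0.521, -0.036, 1.599, 0.021, 1.021, -0.113], TCP at [0.222, -0.584, 0.239] pointing down, gripper open.
Joint ranges: [-2.91, 2.91], [-0.3, 2.13], [-1.5, 1.42], [0.17, 2.43], [-1.26, 4.41], [0.16, 1.93], [-2.52, 2.52]. Speed limits (rad/s): [1.89, 1.89, 2.39, 2.39, 3.01, 3.01, 3.01].

## Interface

Orientations are given as [roll, pitch, yaw] about the fixed x, y, z axes, in that order (R = Rz(yaw) Ry(pitch) Rx(roll)).
In Python, from workcell import status, grab_frame, camera_params, bot, search_frame, silhouettes gives the robot as it stands.
- The arm moves only by the shell command python3 -m creep 'ROWS' [FORCE]. ROWS is JSON, a list of rows, each a list of 5 numbers: the shift along the tool's x, y, z in units of 60 mm (1.0 is 60 mm), then the turn about the tool's z in units of 8 degrees (1.0 is 8 degrees), then the opening, from 0 (shut) to 1 (fully open). In form: [[x, y, z, twist, hand], ...]. A call has 1 to 5 rows; each row is the pose to reach, as a shift and turn from the pose commanded when the call began, along the tool's axes at that moment; what a row does not reach only later rows make up. A row lasts 1/8 s, in which the tool goes at most 62.5 mm and 10.7 degrees, less where a joint would pass 70% of its speed; a pose out of reach is approached as far as the arm can. A call with a gripper value outside its range is refused whole. The fingers move at their own pace and stop on an object; FORCE is the grip in N (left out, the last holds). Time passes only in rows, so rows that repeat a pose let the fingers close. It gives the time, the measured TCP pose, the force, the opening and the grip force at its end, in the units of the state.
- status.observe(): the state, without advancing time (a new reading comes with each control period).
- grab_frame(name): name is "scene" or "side" or "wrist"; returns the picture (480x640x3 uint8, blue, green, red); there is no depth.
- camera_params(name): a dict with "K" (3x3 intrinsics, pixels), "rvec" (rotation vector, rad) and "tvec" (3), from world to camera coordinates, as OpenCV has them; the wrist camera has in their place "tool_from_camera" (4x4, takes a point from camera to tool coordinates, whose origin is the TCP and whose axes are the flange's). Camera axes: x right, y down, z forward; pixel columns grow to the right and rows downward; lengths in m; the calibration is good to about 2 mm. A picture is of the moment at which its call begins: read the wrist's pose just before it. camera_params takes no time and is no camera call.
- bot.job_done(): hands the job in; it is judged then, once.
Trained networks look in the newest picture that a camera, given by its name, has taken for a name from the list of things; names that differ only in an ending like _2 or _b are one class to them, and where a whole thing is asked for, a point or a joint stands for the part that bears it (a point fixed in the world has none). Each returns a list of dicts, best first, with "p" (0 to 1); they miss things now and then, are a little off and sometimes report something else, mostly with a low value. They report only what shows in the picture. A call takes as long as a camera call. They do not tell look-alikes from the thing itself.
- search_frame(camera, name): "extent" ([left, top, right, bottom] as shares, 0 to 1, of the picture: columns of its width, rows of its height, round what is visible of it).
- silhouettes(camera, name): "mask" (480x640 bool, what is visible of it) and "extent" ([left, top, right, bottom] as shares, 0 to 1, of the picture: columns of its width, rows of its height, round what is visible of it).
The state is a dict: "clock": time; "qpos": joint angles; "qd": joint speeds; "joint_efforts": joint torques, N m; "position": TCP position; "tool_rot": TCP orientation; "force": force on the tool from outside, world axes, zero at the start; "moment": the same for the moment, N m; "grip_width": finger opening in m; "finger_force": force on a finger pad.
Only numpy, scipy, OpenCV 4.12 (cv2) and the standard library are available. Lean on these libraries where they do the work, as an engineer would, in place of code of your own. Each camera call takes 0.05 s, during which the arm holds its last target. There are 200 camera calls.

## Working session

There is one attempt and no reset: what is moved stays moved. The work goes in short steps, Python scripts to look and compute and a shell command to move; the robot and the scene stay as the last step left them, time stands still between calls to the robot, and variables do not carry over. Pictures are saved under pics/ and viewed, at most 10 in all, crops included, and the job is handed in when it is done.

```bash
mkdir -p pics; python3 - <<'E'
from workcell import status, grab_frame, camera_params, search_frame
import cv2,numpy as np
s=status.observe();print(s)
a=grab_frame("scene");b=grab_frame("side")
cv2.imwrite("pics/scene.png",a);cv2.imwrite("pics/side.png",b)
for c in("scene","side"):
  p=camera_params(c);R=cv2.Rodrigues(np.array(p["rvec"]))[0];print(c,np.round(-R.T@np.array(p["tvec"]),3).ravel())
  for n in("big_ball","small_ball","plate","big_ball_stand","small_ball_stand","electroscope","beaker","clamp","weight"):
    print(n,[(round(d["p"],2),np.round(np.array(d["extent"])*[640,480,640,480]).astype(int).tolist()) for d in search_frame(c,n)][:4])
E
```

```text
{'clock': 0.0, 'qpos': array([ 1.13779923,  0.52202023, -0.03629839,  1.59998217,  0.02119579,
        1.02110234, -0.11278553]), 'qd': array([ 3.54626818e-04, -1.57513220e-03,  4.71182645e-04, -7.85270510e-05,
        2.24132555e-04, -4.66642573e-04, -4.30286875e-04]), 'joint_efforts': array([ 1.17442210e-04, -9.27134943e+01,  1.98042825e+00, -3.69938457e+01,
        1.78204273e-02,  8.11594364e-03, -7.92558978e-06]), 'position': array([ 0.22164566, -0.58403781,  0.23873143]), 'tool_rot': array([-3.14046902e+00,  9.09379199e-05,  3.62773819e-01]), 'force': array([ 0.70180831, -0.40639215, -0.25855293]), 'moment': array([0.01712851, 0.00773039, 0.02868453]), 'finger_force': 0.0, 'grip_width': 0.08568071292306255}
scene [1.146 0.109 1.074]
big_ball [(0.83, [175, 209, 205, 243]), (0.31, [245, 342, 267, 372])]
small_ball [(0.76, [377, 230, 397, 250]), (0.53, [386, 165, 400, 186]), (0.5, [458, 262, 478, 283])]
plate [(0.65, [279, 223, 310, 254])]
big_ball_stand [(0.81, [176, 212, 225, 286]), (0.54, [280, 221, 314, 253])]
small_ball_stand [(0.94, [363, 168, 405, 229]), (0.87, [357, 228, 4
[... 194 characters left out ...]
1, [177, 210, 204, 243])]
weight [(0.69, [247, 346, 269, 371]), (0.61, [178, 333, 213, 358]), (0.25, [174, 214, 207, 245])]
side [-0.055  0.752  0.811]
big_ball [(0.72, [381, 177, 404, 212])]
small_ball [(0.82, [168, 310, 191, 341]), (0.69, [264, 278, 286, 303]), (0.67, [340, 331, 365, 363])]
plate [(0.86, [314, 225, 351, 239])]
big_ball_stand [(0.88, [364, 180, 409, 260]), (0.48, [383, 177, 406, 211])]
small_ball_stand [(0.91, [320, 334, 375, 422]), (0.9, [252, 284, 306, 363]), (0.84, [165, 307, 223, 395])]
electroscope [(0.93, [307, 219, 353, 301]), (0.56, [317, 222, 349, 241])]
beaker [(0.65, [223, 248, 252, 297])]
clamp [(0.53, [305, 198, 324, 224])]
weight [(0.69, [270, 223, 288, 247])]
```

View pics/scene.png

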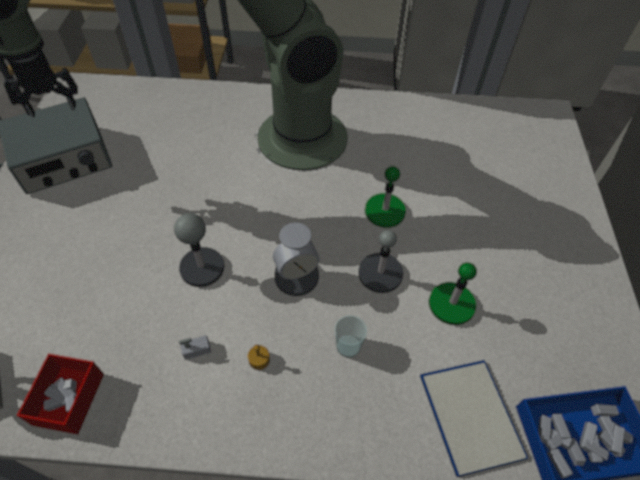

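View pics/side.png

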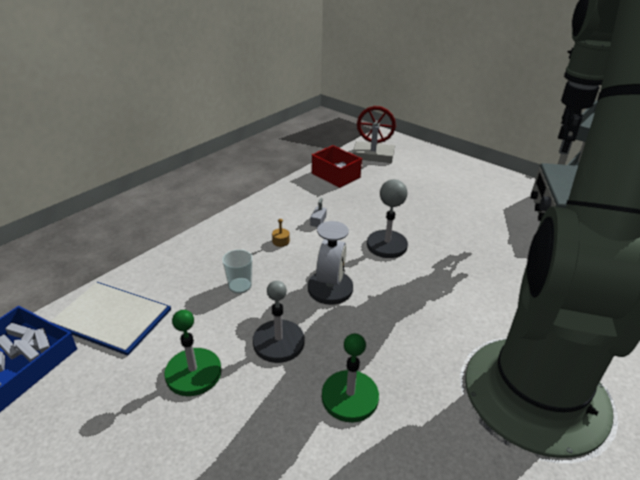

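The scene picture shows the big ball at about (190,227), the grey small ball at (387,240) and the plate at (295,238). The green look-alikes are at (392,174) and (467,271). In the side picture the same three are at (393,194), (276,290) and (332,231).

```bash
cat >h.py <<'E'
from workcell import status, grab_frame, camera_params, search_frame, silhouettes
import cv2,numpy as np
from scipy.spatial.transform import Rotation as Ro
def P(c):
  p=camera_params(c);K=np.array(p["K"],float)
  if c=="wrist":
    s=status.observe();T=np.eye(4);T[:3,:3]=Ro.from_euler("xyz",s["tool_rot"]).as_matrix();T[:3,3]=s["position"]
    M=np.linalg.inv(T@np.array(p["tool_from_camera"]));return K,M[:3,:3],M[:3,3]
  return K,cv2.Rodrigues(np.array(p["rvec"],float))[0],np.array(p["tvec"],float).ravel()
def tri(c1,a,c2,b):
  m=[k@np.c_[r,t] for k,r,t in(P(c1),P(c2))]
  X=cv2.triangulatePoints(m[0],m[1],np.array(a,float).reshape(2,1),np.array(b,float).reshape(2,1)).ravel();return X[:3]/X[3]
def ray(c,uv,z,cam=None):
  K,R,t=cam or P(c);o=-R.T@t;d=R.T@np.linalg.inv(K)@[*uv,1];return o+d*(z-o[2])/d[2]
def totool(v):
  s=status.observe();return Ro.from_euler("xyz",s["tool_rot"]).as_matrix().T@(np.array(v)-s["position"])/0.06
E
python3 - <<'E'
from h import *
np.set_printoptions(precision=4,suppress=True)
for n,a,b,z in(("big",(190,228),(393,193.5),.165),("small",(387.5,239.5),(276,290),.15),("plate",(295,238),(332.5,231.5),.174)):
  print(n,tri("scene",a,"side",b),ray("scene",a,z),ray("side",b,z))
for n,a in(("green1",(392,174)),("green2",(467,271))): print(n,ray("scene",a,.15))
for n,a in(("beaker",(350,350)),("clamp",(195,347)),("weight",(259,360))): print(n,ray("scene",a,.01))
print(np.array(camera_params("wrist")["tool_from_camera"]))
for v in((0,0,0),):print(totool(v))
print(Ro.from_euler("xyz",status.observe()["tool_rot"]).as_matrix())
E
```

```text
big [ 0.4851 -0.2055  0.1634] [ 0.4864 -0.2048  0.165 ] [ 0.4837 -0.2033  0.165 ]
small [0.4692 0.2338 0.149 ] [0.4707 0.2346 0.15  ] [0.468  0.2332 0.15  ]
plate [0.4939 0.0283 0.1668] [0.5009 0.0307 0.174 ] [0.4874 0.0337 0.174 ]
green1 [0.2707 0.2477 0.15  ]
green2 [0.54   0.4038 0.15  ]
beaker [0.6786 0.1674 0.01  ]
clamp [ 0.6987 -0.1763  0.01  ]
weight [ 0.7177 -0.0306  0.01  ]
[[-0.0004 -0.9619 -0.2733  0.0688]
 [ 1.     -0.0002 -0.0008 -0.0004]
 [ 0.0007 -0.2733  0.9619 -0.1335]
 [ 0.      0.      0.      1.    ]]
[  0.0001 -10.417    3.9881]
[[ 0.9349  0.3548  0.    ]
 [ 0.3548 -0.9349 -0.    ]
 [ 0.      0.     -1.    ]]
```

```bash
python3 -m creep '[[0.75,-0.6,-0.1,0,0],[1.5,-1.2,-0.2,0,0],[2.2,-1.8,-0.2,0,0],[3.0,-2.4,-0.2,0,0],[3.7,-3.05,-0.2,0,0]]'; python3 - <<'E'
from h import *
print(totool((.485,-.2045,.2)),totool((.485,-.2045,.2))*.06)
E
```

```text
clock: 1.62
position: [0.3654, -0.3327, 0.2515]
tool_rot: [3.141, -0.0, 0.363]
force: [1.4, -0.4, 0.6]
grip_width: -0.0002
finger_force: 0.0
[ 2.62147411 -1.29046865  0.85918383] [ 0.15728845 -0.07742812  0.05155103]
```

```bash
python3 -m creep '[[0.75,-0.65,0,0,0],[1.5,-1.3,0,0,0],[1.5,-1.3,0,0,0],[1.5,-1.3,0,0,0]]'; python3 - <<'E'
from h import *
cam=P("wrist");im=grab_frame("wrist");cv2.imwrite("pics/w1.png",im)
for d in silhouettes("wrist","big_ball")[:2]:
  m=d["mask"].astype(np.uint8);cs=max(cv2.findContours(m,0,2)[0],key=len);(u,v),r=cv2.minEnclosingCircle(cs)
  X=ray("",(u,v),.165,cam);print(d["p"],u,v,r,X,totool((X[0],X[1],.2)))
E
```

```text
clock: 2.12
position: [0.4207, -0.23, 0.2513]
tool_rot: [3.141, 0.0, 0.363]
force: [0.1, -0.2, 0.4]
grip_width: 0.0003
finger_force: 0.0
0.66 319.3402099609375 140.1443328857422 60.630226135253906 [ 0.48847463 -0.20563522  0.165     ] [1.2099323  0.01098163 0.85455663]
```

View pics/w1.png

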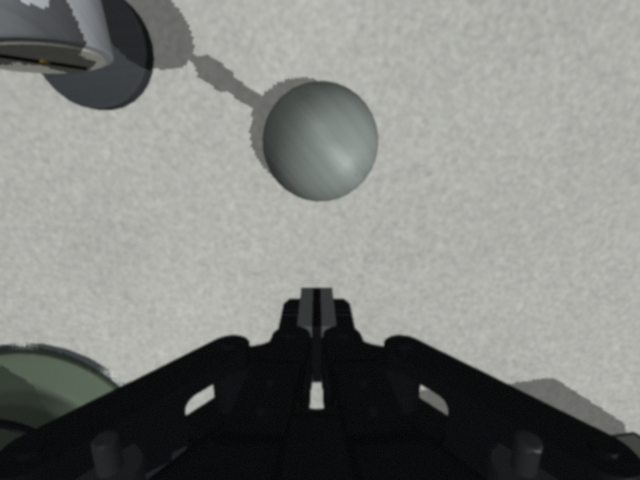

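The wrist picture shows the big ball at (320,141), 1.2 units ahead along tool x, with nothing between it and the shut fingers.

```bash
python3 -m creep '[[0.7,0,0,0,0],[1.2,0,0.2,0,0],[1.2,0,0.5,0,0],[1.2,0,0.6,0,0],[1.2,0,0.6,0,0]]'; python3 - <<'E'
from h import *
print(totool((.4885,-.2056,.2)),status.observe()["force"])
E
```

```text
clock: 2.85
position: [0.4876, -0.2049, 0.2153]
tool_rot: [-3.141, 0.001, 0.361]
force: [0.9, -0.6, 1.3]
grip_width: -0.0005
finger_force: 0.0
[0.00925068 0.01676725 0.25510085] [ 0.91692273 -0.56803124  1.26935414]
```

```bash
python3 -m creep '[[0,0,0.06,0,0],[0,0,0.12,0,0],[0,0,0.17,0,0],[0,0,0.2,0,0],[0,0,0.2,0,0]]'
```

```text
clock: 3.48
position: [0.4882, -0.2042, 0.2033]
tool_rot: [3.141, -0.0, 0.363]
force: [-0.0, -1.8, 2.7]
grip_width: 0.0003
finger_force: 1.2
```

```bash
python3 -m creep '[[0,0,0.03,0,0],[0,0,0.05,0,0],[0,0,0.05,0,0]]';python3 -m creep '[[0,0,-0.2,0,0],[0,0,-0.5,0,0],[0,0,-0.8,0,0],[0,0,-0.8,0,0]]'; python3 - <<'E'
from h import *
print(totool((.469,.234,.17)),totool((.494,.031,.176)))
E
```

```text
clock: 3.85
position: [0.4882, -0.2041, 0.2003]
tool_rot: [3.141, -0.0, 0.363]
force: [0.0, -1.9, 3.8]
grip_width: 0.0003
finger_force: 1.6
clock: 4.35
position: [0.4887, -0.204, 0.2498]
tool_rot: [3.14, -0.002, 0.363]
force: [-1.0, 0.2, 0.3]
grip_width: -0.0
finger_force: 0.0
[ 2.28139564 -6.94275266  1.32573878] [ 1.47029358 -3.63168452  1.22828741]
```

Force rose to 3.8 N and dropped to about 0 after lifting, so the big ball was touched. Next, the small ball.

```bash
python3 -m creep '[[0.15,-0.9,0,0,0],[0.3,-1.8,0,0,0],[0.45,-2.7,0,0,0],[0.6,-3.6,0,0,0],[0.75,-4.5,0,0,0]]';python3 -m creep '[[0.1,-0.8,0,0,0],[0.25,-1.6,0,0,0],[0.35,-2.4,0,0,0],[0.35,-2.4,0,0,0],[0.35,-2.4,0,0,0]]'; python3 - <<'E'
from h import *
cam=P("wrist");im=grab_frame("wrist");cv2.imwrite("pics/w2.png",im)
for d in silhouettes("wrist","small_ball")[:3]:
  m=d["mask"].astype(np.uint8);cs=max(cv2.findContours(m,0,2)[0],key=len);(u,v),r=cv2.minEnclosingCircle(cs)
  X=ray("",(u,v),.15,cam);print(d["p"],u,v,r,X,totool((X[0],X[1],.17)))
E
```

```text
clock: 4.97
position: [0.4336, 0.066, 0.2481]
tool_rot: [-3.141, 0.0, 0.363]
force: [1.1, 0.7, 0.7]
grip_width: 0.0001
finger_force: 0.0
clock: 5.6
position: [0.4028, 0.2059, 0.248]
tool_rot: [3.141, 0.001, 0.363]
force: [1.2, -0.3, 0.1]
grip_width: 0.0003
finger_force: 0.0
0.67 313.0 140.6774139404297 32.59003448486328 [0.46894444 0.23384889 0.15      ] [ 1.1934575  -0.05639529  1.30187754]
0.52 200.5 395.5 15.700418472290039 [0.25800928 0.24890706 0.15      ] [-2.00646156 -1.53384163  1.3027452 ]
```

View pics/w2.png

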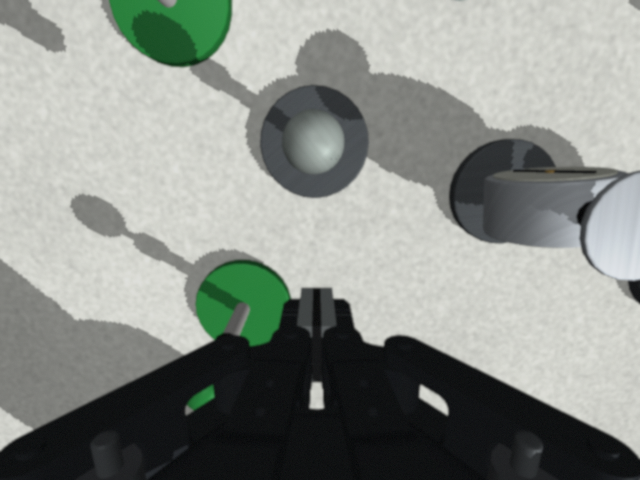

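The grey small ball is at (313,141), about 1.2 units ahead along tool x. The green stands are clear of the path.

```bash
python3 -m creep '[[0.7,-0.03,0,0,0],[1.2,-0.06,0.3,0,0],[1.2,-0.06,0.7,0,0],[1.2,-0.06,1.0,0,0],[1.2,-0.06,1.0,0,0]]'; python3 - <<'E'
from h import *
print(totool((.469,.2338,.17)),status.observe()["force"])
E
```

```text
clock: 6.32
position: [0.4688, 0.2341, 0.1873]
tool_rot: [3.141, 0.002, 0.361]
force: [-0.5, 0.1, 0.7]
grip_width: -0.0001
finger_force: 0.0
[0.00253175 0.00559667 0.28908091] [-0.49280408  0.14922247  0.65565786]
```

```bash
python3 -m creep '[[0,0,0.08,0,0],[0,0,0.15,0,0],[0,0,0.21,0,0],[0,0,0.26,0,0],[0,0,0.26,0,0]]';python3 -m creep '[[0,0,0.02,0,0],[0,0,0.02,0,0]]'
```

```text
clock: 6.95
position: [0.4692, 0.2354, 0.1727]
tool_rot: [3.142, -0.0, 0.363]
force: [0.4, -2.2, 2.6]
grip_width: 0.0002
finger_force: 1.3
clock: 7.2
position: [0.4692, 0.2354, 0.1716]
tool_rot: [3.142, -0.0, 0.363]
force: [1.4, -1.3, 3.0]
grip_width: -0.0001
finger_force: 1.4
```

```bash
python3 -m creep '[[0,0,-0.3,0,0],[0,0,-0.7,0,0],[0,0,-1.1,0,0],[0,0,-1.25,0,0],[0,0,-1.25,0,0]]'; python3 - <<'E'
from h import *
print(totool((.494,.031,.176)))
E
```

```text
clock: 7.82
position: [0.469, 0.2354, 0.2464]
tool_rot: [-3.142, -0.0, 0.363]
force: [0.3, 0.2, -0.2]
grip_width: -0.0
finger_force: 0.0
[-0.81910474  3.33230906  1.17339935]
```

Small ball touched (3 N, dropping back to 0). Now the plate.

```bash
python3 -m creep '[[-0.5,0.83,0,0,0],[-1.0,1.66,0,0,0],[-1.5,2.5,0,0,0],[-2.0,3.33,0,0,0],[-2.0,3.33,0,0,0]]';python3 -m creep '[[0,0,0,0,0]]'; python3 - <<'E'
from h import *
cam=P("wrist");im=grab_frame("wrist");cv2.imwrite("pics/w3.png",im)
for d in silhouettes("wrist","plate")[:3]:
  m=d["mask"].astype(np.uint8);cs=max(cv2.findContours(m,0,2)[0],key=len);(u,v),r=cv2.minEnclosingCircle(cs)
  X=ray("",(u,v),.176,cam);print(d["p"],u,v,r,X,totool((X[0],X[1],.176)))
E
```

```text
clock: 8.45
position: [0.4265, 0.0021, 0.2456]
tool_rot: [3.141, 0.002, 0.357]
force: [0.8, 2.1, -0.4]
grip_width: 0.0001
finger_force: 0.0
clock: 8.57
position: [0.4276, 0.0062, 0.2459]
tool_rot: [-3.141, 0.001, 0.363]
force: [-0.5, -0.0, 0.0]
grip_width: -0.0003
finger_force: 0.0
0.63 321.5 142.0 64.04109954833984 [0.49454667 0.02913343 0.176     ] [1.17231813 0.05262738 1.16769076]
```

View pics/w3.png

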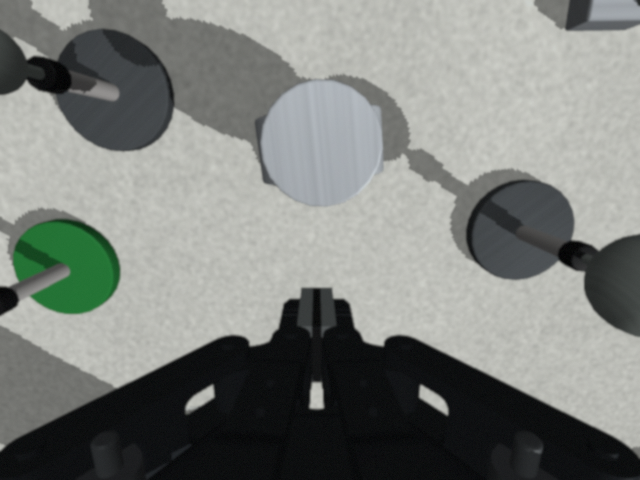

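The plate is at (321,142) and unobstructed, about 1.17 units ahead along tool x.

```bash
python3 -m creep '[[0.7,0.03,0,0,0],[1.18,0.05,0.25,0,0],[1.18,0.05,0.6,0,0],[1.18,0.05,0.87,0,0],[1.18,0.05,0.87,0,0]]'; python3 -m creep '[[0,0,0.05,0,0],[0,0,0.11,0,0],[0,0,0.17,0,0],[0,0,0.23,0,0],[0,0,0.23,0,0]]'
```

```text
clock: 9.3
position: [0.4943, 0.0287, 0.1933]
tool_rot: [-3.141, 0.002, 0.364]
force: [0.1, 0.1, 1.1]
grip_width: -0.0001
finger_force: 0.0
clock: 9.93
position: [0.4951, 0.0282, 0.1804]
tool_rot: [3.142, -0.0, 0.363]
force: [1.1, -0.6, 2.4]
grip_width: 0.0002
finger_force: 1.1
```

```bash
python3 -m creep '[[0,0,0.04,0,0],[0,0,0.04,0,0]]';python3 -m creep '[[0,0,-0.3,0,0],[0,0,-0.7,0,0],[0,0,-1.1,0,0],[0,0,-1.4,0,0],[0,0,-1.4,0,0]]';python3 -m creep '[[0,0,0,0,0],[0,0,0,0,0],[0,0,0,0,0],[0,0,0,0,0]]'; python3 - <<'E'
from h import *
print(status.observe()["force"])
for n in("big_ball","small_ball","plate","big_ball_stand","small_ball_stand","electroscope"):
  grab_frame("side");print(n,[(round(d["p"],2),np.round(np.array(d["extent"])*[640,480,640,480]).astype(int).tolist()) for d in search_frame("side",n)][:3])
from workcell import bot
print(bot.job_done())
E
```

```text
clock: 10.18
position: [0.4951, 0.0282, 0.1781]
tool_rot: [3.142, -0.0, 0.363]
force: [-0.0, -0.5, 2.2]
grip_width: 0.0001
finger_force: 1.4
clock: 10.8
position: [0.4954, 0.0283, 0.263]
tool_rot: [3.141, -0.002, 0.363]
force: [-0.1, -0.6, -0.5]
grip_width: 0.0002
finger_force: 0.0
clock: 11.3
position: [0.4949, 0.0283, 0.2619]
tool_rot: [-3.141, 0.0, 0.363]
force: [0.5, -0.0, -0.6]
grip_width: 0.0001
finger_force: 0.0
[ 0.45743986 -0.0373922  -0.61527814]
big_ball [(0.86, [381, 177, 404, 212])]
small_ball [(0.96, [172, 311, 193, 338]), (0.75, [266, 278, 286, 306]), (0.7, [344, 332, 366, 363])]
plate [(0.57, [318, 221, 350, 239])]
big_ball_stand [(0.61, [364, 180, 410, 259])]
small_ball_stand [(0.96, [321, 334, 378, 422]), (0.77, [250, 283, 305, 364]), (0.73, [165, 310, 221, 393])]
electroscope [(0.6, [306, 220, 353, 304])]
the job is handed in; nothing more can be done
None
```

I touched the large ball, then the small ball, then the electroscope plate, each with about 2 to 4 N; the arm then came clear, the last side picture showed the stands and electroscope where they began, and I handed the job in at about 12 s (no verdict was returned).

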